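# Bolt down the filter pot's swing cover with a drift

## Robot

A 6-joint arm with a two-finger parallel gripper is mounted at the origin on a cart in front of the work surface, level with it; the furniture and walls round the work are solid. World frame = base frame: x ahead of the robot, y to its left, z up, the work surface at z = 0. Lengths are in m, angles in rad, forces in N, time in s.
With the tool pointing down it reaches from about 0.25 to 0.775 m from the base axis. Payload 4 kg.
Tool frame: the origin (TCP) lies midway between the tips of the shut fingers; the grasp point (between the pads) lies 19 mm behind it; z points along the fingers, y is the direction in which the jaws open and shut (so a half turn about z gives the same grasp; the last joint's range is limited). The gripper opens to 94 mm and grips with 3 to 60 N. Pads are 16 mm wide; open, the fingers measure 119 mm over their backs; the gripper's body (75 mm by 177 mm) begins 78 mm behind the grasp point.
Start: joints at [-1.425, 0.087, 1.371, -0, 1.684, -0.103], TCP at [0.135, -0.533, 0.206] pointing down, gripper open.
Joint ranges: [-3.1, 3.1], [-0.76, 2.03], [0.27, 2.55], [-1.08, 4.22], [0.17, 2.65], [-2.57, 2.57]. Speed limits (rad/s): [2.79, 2.79, 3.14, 3.14, 3.14, 3.14].

## Interface

Orientations are given as [roll, pitch, yaw] about the fixed x, y, z axes, in that order (R = Rz(yaw) Ry(pitch) Rx(roll)).
In Python, from bench import get_obs, snapshot, ticket gives the robot as it stands.
- The arm moves only by the shell command python3 -m creep 'ROWS' [OPENING]. ROWS is JSON, a list that holds one entry, the list of rows, each a list of 4 numbers: the shift along the tool's x, y, z in mm, then the turn about the tool's z in degrees. A call has 1 to 8 rows; each row shifts and turns the commanded pose from where the row before left it, along the tool's axes as they then stand; what a row does not reach is not made up. A row lasts 1/8 s, in which the tool goes at most 62.5 mm and 10.7 degrees, less where a joint would pass 70% of its speed; a pose out of reach is approached as far as the arm can. A call with a gripper value outside its range is refused whole. OPENING is the opening, from 0 (shut) to 1 (fully open), set as the call begins (- or left out, the last holds). The fingers move at their own pace and stop on an object; the grip force is fixed at half the most. Time passes only in rows, so rows that do not move let the fingers close. It gives the time, the measured TCP pose, the force and the opening at its end, in the units of the state.
- get_obs(): the state, without advancing time (a new reading comes with each control period).
- snapshot(name): name is "scene" or "top" or "wrist"; returns a dict with "color" (384x512x3 uint8, red, green, blue), "depth" (384x512 float32, m along the optical axis (not along the pixel's ray), 0 where there is no reading), "fx", "fy", "cx", "cy" (pixels), "extrinsics" (4x4, takes a point from world to camera coordinates). Camera axes: x right, y down, z forward; pixel columns grow to the right and rows downward; lengths in m; the calibration is good to about 2 mm. A picture is of the moment at which its call begins.
- ticket.close_job(): hands the job in, once; it reports no verdict.
The state is a dict: "time": time; "joint_positions": joint angles; "qvel": joint speeds; "joint_torque": joint torques, N m; "tool_pos": TCP position; "ee_rot": TCP orientation; "wrist_force": force on the tool from outside, world axes, zero at the start; "wrist_torque": the same for the moment, N m; "width": finger opening in m.
Only numpy, scipy, OpenCV 4.12 (cv2) and the standard library are available. Lean on these libraries where they do the work, as an engineer would, in place of code of your own. Each camera call takes 0.05 s, during which the arm holds its last target. There are 200 camera calls.

## Task

Refit the cover of the water filter pot, whose bolt holes are out of line because the cover has stopped a little short on its hinge: take the tapered drift from its upright holder and push it down to its collar through the hole farthest from the hinge pin, so that cover and pot come into line, and keep it there until at least one bolt is fully home in another hole. Then draw the drift, put a bolt fully home in its place and stand the drift back in its holder. Fit all the bolts in the rack (two to four), each upright in a hole of its own with its head flat on the cover (the nuts come later), and leave the valve, the tape and the grey cap beside the work alone.

Things in the scene. Friction and masses are not known exactly. Their poses are not given: they have to be found in the camera images.
- pot: Filter pot: squat aluminium pot fixed on the worktop, 128 mm high with cover; two pipe stubs low on its sides (106 mm from its axis, under 65 mm height). Its round flange (radius 78 mm, z = 92 to 110 mm) has four through holes of 18.5 mm on a 58 mm radius, free below down to the worktop. Origin: centre of its underside; z up; the hinge pin stands on its +x axis, 108 mm out.
- pot_hole0 (a point): Centre of bolt hole 0 of the pot's flange, farthest from the hinge pin (pot's -x side): the drift's hole; the point lies on the flange's top face (z = 110 mm). Does not move.
- cover_hole0 (a point): Centre of bolt hole 0 of the cover (18.5 mm, through), which must come over pot_hole0; the point lies on the cover's top face (z = 128 mm). Moves with the cover.
- pot_hole1 (a point): Centre of bolt hole 1 of the pot's flange, pot's +y side; the point lies on the flange's top face (z = 110 mm). Does not move.
- cover_hole1 (a point): Centre of bolt hole 1 of the cover (18.5 mm, through), which must come over pot_hole1; the point lies on the cover's top face (z = 128 mm). Moves with the cover.
- pot_hole2 (a point): Centre of bolt hole 2 of the pot's flange, nearest to the hinge pin (pot's +x side), 50 mm from the pin; the point lies on the flange's top face (z = 110 mm). Does not move.
- cover_hole2 (a point): Centre of bolt hole 2 of the cover (18.5 mm, through), which must come over pot_hole2; the point lies on the cover's top face (z = 128 mm). Moves with the cover.
- pot_hole3 (a point): Centre of bolt hole 3 of the pot's flange, pot's -y side; the point lies on the flange's top face (z = 110 mm). Does not move.
- cover_hole3 (a point): Centre of bolt hole 3 of the cover (18.5 mm, through), which must come over pot_hole3; the point lies on the cover's top face (z = 128 mm). Moves with the cover.
- cover (a joint): Swing of the cover about the upright hinge pin, rad: 0 = holes in line, positive = counter-clockwise from above; starts 0.030 to 0.048 (hole 0 is 5 to 8 mm out). The cover is an aluminium disc, radius 78 mm, z = 112 to 128 mm; brass vent plug at its centre up to z = 145 mm, hinge nut up to 138 mm. Stiff (about 5 N sideways at hole 0), stays where left, cannot lift.
- drift: Drift: dark steel pin, 164 mm long, 0.35 kg. Origin on its axis at the underside of its collar; z up its axis when it stands tip down. Above: collar 35 mm wide, 6 mm high, then a round grip 22 to 23 mm wide from z = 6 to 58 mm. Below: shank 17.2 mm wide to z = -46 mm, then a taper to a 4 mm tip at z = -106 mm. Starts upright in the holder. Home in the cover: collar on the cover's top face.
- holder: Upright holder of the drift: a grey steel tube (outer diameter 40 mm, bore 29 mm) on a round foot of 90 mm diameter; total height 124 mm. Loose but heavy (1.5 kg). Origin: centre of its underside. (Behind all the work, from x = 0.61 m on, a shelf with a rail hangs at z = 0.42 m and above: keep the wrist clear of it.)
- holder_rim (a point): Centre of the holder's mouth, 124 mm above the worktop; the drift's collar rests on the rim.
- rack: Bolt rack: a grey folded-steel stand, top plate 58 x 232 mm (local x, y) at height 95 mm on a foot plate 106 x 240 mm, with four holes of 19 mm diameter on its centre line at local y = -84, -28, 28 and 84 mm. Loose but heavy (2 kg). Origin: centre of its underside.
- bolt0: Steel cover bolt (all alike; two to four are present), 0.16 kg, 104 mm long. Origin: end of its point, on its axis; z towards the head. Chamfered point 10 mm wide at z = 0 to 15.6 mm at z = 7, shank to z = 74 mm, washer face 33 mm wide z = 74 to 78, hexagon head 24 mm across flats (felt as a 25.4 mm round) z = 78 to 104 mm. Starts upright in the rack, washer face on the top plate.
- bolt1: Steel cover bolt (all alike; two to four are present), 0.16 kg, 104 mm long. Origin: end of its point, on its axis; z towards the head. Chamfered point 10 mm wide at z = 0 to 15.6 mm at z = 7, shank to z = 74 mm, washer face 33 mm wide z = 74 to 78, hexagon head 24 mm across flats (felt as a 25.4 mm round) z = 78 to 104 mm. Starts upright in the rack, washer face on the top plate.
- bolt2: Steel cover bolt (all alike; two to four are present), 0.16 kg, 104 mm long. Origin: end of its point, on its axis; z towards the head. Chamfered point 10 mm wide at z = 0 to 15.6 mm at z = 7, shank to z = 74 mm, washer face 33 mm wide z = 74 to 78, hexagon head 24 mm across flats (felt as a 25.4 mm round) z = 78 to 104 mm. Starts upright in the rack, washer face on the top plate.
- bolt3: Steel cover bolt (all alike; two to four are present), 0.16 kg, 104 mm long. Origin: end of its point, on its axis; z towards the head. Chamfered point 10 mm wide at z = 0 to 15.6 mm at z = 7, shank to z = 74 mm, washer face 33 mm wide z = 74 to 78, hexagon head 24 mm across flats (felt as a 25.4 mm round) z = 78 to 104 mm. Starts upright in the rack, washer face on the top plate.
- ball_valve: Bystander: brass ball valve with a red lever, 32 x 115 x 49 mm, lying behind the work.
- ptfe_tape: Bystander: white roll of tape lying flat, 52 mm diameter, 15 mm high.
- cap_grey: Bystander: grey bottle cap, 69 mm diameter, 24 mm high.

How it is judged:
By the outcome, as a careful person would: the job done as asked, in the order asked, and still so for the second after the job is handed in, with the robot touching nothing.
Of bolt0, bolt1, bolt2, bolt3 only 2 to 4 are there at a start; the rules pass over those that are not, and their reading is None.
At some moment in a run one of rack, holder may be knocked a few centimetres aside while the robot is not near it.
Once in a run the grip may slacken for a moment while it holds something.
It also fails if it takes over 210 s, if anything falls off the work surface, if the arm or the gripper's body presses on something with over 40 N, if the wrist force passes 120 N, or if a joint passes its speed limit or range.

## Working session

There is one attempt and no reset: what is moved stays moved. The work goes in short steps, Python scripts to look and compute and a shell command to move; the robot and the scene stay as the last step left them, time stands still between calls to the robot, and variables do not carry over. Pictures are saved under pics/ and viewed, on a budget of 14 in all, crops included, one or two more only if the job needs it, and the job is handed in when it is done.

```bash
ls; mkdir -p pics
cat > h.py <<'E'
import numpy as np, cv2, sys
from bench import get_obs, snapshot, ticket
def save(s,n): cv2.imwrite('pics/'+n,cv2.cvtColor(s['color'],cv2.COLOR_RGB2BGR))
def cam(s):
    E=np.array(s['extrinsics']); return E[:3,:3],E[:3,3]
def ray(s,u,v,z):
    R,t=cam(s); o=-R.T@t; d=R.T@np.array([(u-s['cx'])/s['fx'],(v-s['cy'])/s['fy'],1]); return o+d*(z-o[2])/d[2]
def proj(s,p):
    R,t=cam(s); c=R@np.array(p)+t; return c[0]/c[2]*s['fx']+s['cx'],c[1]/c[2]*s['fy']+s['cy']
def cloud(s):
    d=s['depth']; v,u=np.mgrid[:d.shape[0],:d.shape[1]]
    P=np.stack([(u-s['cx'])/s['fx']*d,(v-s['cy'])/s['fy']*d,d],-1); R,t=cam(s)
    W=(P-t)@R; W[d==0]=np.nan; return W
E
python3 - <<'E'
from h import *
o=get_obs(); print({k:np.round(v,3).tolist() for k,v in o.items()})
for n in('scene','top'):
    s=snapshot(n); save(s,n+'0.png'); print(n,s['fx'],s['fy'],s['cx'],s['cy'],np.round(s['extrinsics'],3).tolist())
E
```

```text
pics
{'time': 0.0, 'joint_positions': [-1.425, 0.088, 1.372, 0.0, 1.684, -0.103], 'qvel': [0.002, 0.001, 0.001, -0.001, -0.0, -0.0], 'joint_torque': [0.001, -34.018, -30.242, 0.072, 0.033, -0.0], 'tool_pos': [0.135, -0.533, 0.204], 'ee_rot': [-3.139, -0.0, 0.249], 'wrist_force': [-0.051, 0.322, -0.562], 'wrist_torque': [0.002, 0.002, -0.01], 'width': 0.094}
scene 381.42281818724297 381.42281818724297 249.4943870589189 185.6928138990299 [[-0.775, -0.632, 0.013, 0.425], [-0.394, 0.467, -0.792, 0.287], [0.494, -0.619, -0.611, 0.9], [0.0, 0.0, 0.0, 1.0]]
top 399.19990904814034 399.19990904814034 253.35198138501207 187.97389021485242 [[-0.026, -1.0, -0.014, 0.017], [-0.993, 0.028, -0.113, 0.563], [0.114, 0.011, -0.993, 1.148], [0.0, 0.0, 0.0, 1.0]]
```

View pics/scene0.png

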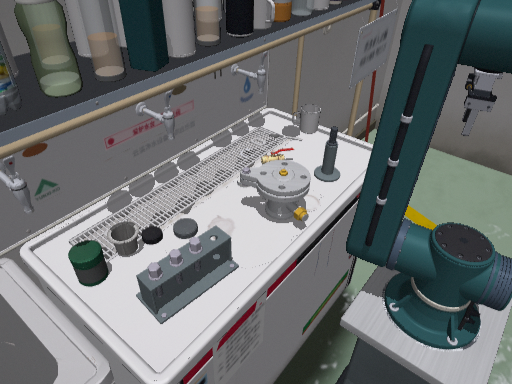

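View pics/top0.png

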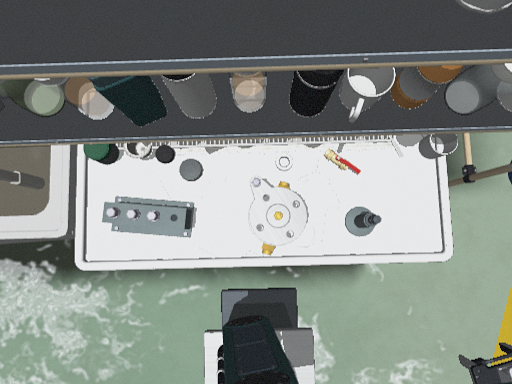

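Top view: three bolts in the rack (~(112,212),(133,214),(152,215), empty (174,217)), the pot vent at (278,215) with hinge at (257,183), and the drift in its holder at ~(365,221).

```bash
cat > m.py <<'E'
from h import *
def circ(P):
    A=np.c_[2*P,np.ones(len(P))]; x=np.linalg.lstsq(A,(P**2).sum(1),rcond=None)[0]; return x[:2],np.sqrt(x[2]+x[:2]@x[:2])
def hull_circ(P): return cv2.minEnclosingCircle(P.astype(np.float32)*1000)
if __name__=='__main__':
    s=snapshot('top'); W=cloud(s); z=W[...,2]
    def sel(x0,x1,y0,y1,z0,z1):
        m=(W[...,0]>x0)&(W[...,0]<x1)&(W[...,1]>y0)&(W[...,1]<y1)&(z>z0)&(z<z1); return m
    # rough guesses by ray
    for n,u,v,h in [('vent',278,215,.145),('hinge',257,183,.138),('b',112,212,.125),('b',133,214,.125),('b',152,215,.125),('empty',174,217,.095),('drifttop',377,219,.182)]:
        p=ray(s,u,v,h); print(n,p.round(3), W[v,u].round(3))
    p=ray(s,278,215,.145); c=p
    m=sel(c[0]-.1,c[0]+.1,c[1]-.1,c[1]+.1,.121,.134); print('cover',hull_circ(W[m][:,:2]),m.sum(),np.nanmedian(z[m]))
    m=sel(c[0]-.03,c[0]+.03,c[1]-.03,c[1]+.03,.139,.15); print('vent',hull_circ(W[m][:,:2]),m.sum(),W[m].mean(0))
    m=sel(c[0]-.12,c[0]+.3,c[1]-.4,c[1]-.12,.1,.2); print('drift',m.sum())
    for a in np.arange(.1,.2,.01):
        k=m&(z>a)&(z<a+.01); print(round(a,2),k.sum(),W[k].mean(0).round(4) if k.any() else '')
    m=sel(.2,.6,.2,.6,.085,.102); r=cv2.minAreaRect(W[m][:,:2].astype(np.float32)*1000); print('rack',r,np.median(z[m]))
    m=sel(.2,.6,.2,.6,.115,.135); n,l,st,ce=cv2.connectedComponentsWithStats(m.astype(np.uint8))
    for i in range(1,n): print('bolt',ce[i],W[l==i].mean(0).round(4),st[i,4], ray(s,*ce[i],.125).round(4))
    img=s['color'][165:270,225:330]; cv2.imwrite('pics/potcrop.png',cv2.cvtColor(cv2.resize(img,None,fx=5.7,fy=5.7,interpolation=cv2.INTER_CUBIC),cv2.COLOR_RGB2BGR))
E
python3 m.py
```

```text
vent [ 0.477 -0.063  0.145] [ 0.477 -0.063  0.144]
hinge [ 0.565 -0.01   0.138] [ 0.565 -0.01   0.138]
b [0.498 0.386 0.125] [0.498 0.387 0.123]
b [0.491 0.329 0.125] [0.491 0.329 0.126]
b [0.487 0.277 0.125] [0.487 0.276 0.128]
empty [0.481 0.224 0.095] [0.485 0.243 0.007]
drifttop [ 0.458 -0.312  0.182] [ 0.458 -0.313  0.181]
cover ((496.4581298828125, -52.08772277832031), 99.46280670166016) 2563 0.12839544602442546
vent ((477.0543518066406, -63.180511474609375), 10.973156929016113) 40 [ 0.47731568 -0.06243134  0.14238187]
drift 222
0.1 12 [ 0.4596 -0.2977  0.1053]
0.11 14 [ 0.4601 -0.2973  0.116 ]
0.12 70 [ 0.4598 -0.306   0.1261]
0.13 30 [ 0.4586 -0.3058  0.1318]
0.14 13 [ 0.4577 -0.3048  0.1451]
0.15 10 [ 0.4581 -0.3059  0.1553]
0.16 9 [ 0.4596 -0.3036  0.1655]
0.17 17 [ 0.4577 -0.3084  0.1776]
0.18 47 [ 0.4605 -0.3119  0.1821]
0.19 0 
rack ((491.29217529296875, 311.6474914550781), (227.3842010498047, 58.0781135559082), 83.77123260498047) 0.09500257521401778
bolt [110.88888889 211.48148148] [0.4996 0.3897 0.1242] 81 [0.4996 0.3895 0.125 ]
bolt [131.06410256 213.01282051] [0.494  0.3346 0.1241] 78 [0.4939 0.3344 0.125 ]
bolt [151.51351351 214.93243243] [0.4872 0.2788 0.1243] 74 [0.4872 0.2786 0.125 ]
```

View pics/potcrop.png

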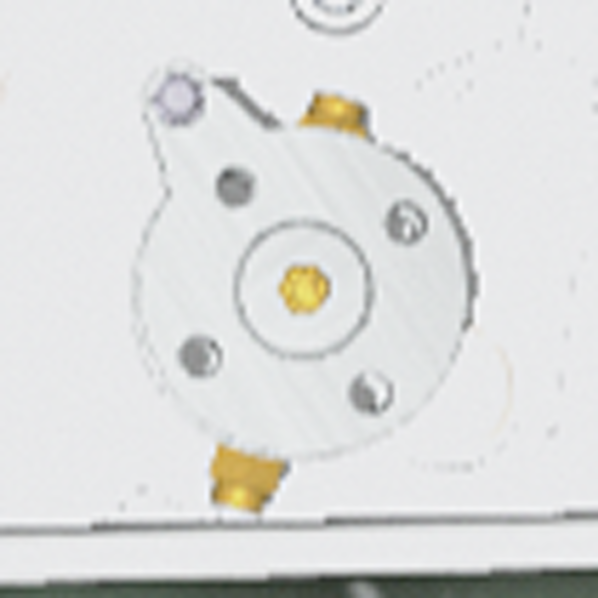

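```bash
python3 -m creep '[[[30,0,-18,-9.5],[0,0,-18,-9.5],[0,0,-18,-9.5],[0,0,-18,-9.5],[0,0,-18,-9.5],[0,0,-18,-9.5],[0,0,-18,-9.4],[0,0,-18,-9.4]]]' 0.5
cat > wl.py <<'E'
from h import *
s=snapshot('wrist'); save(s,sys.argv[1])
o=get_obs(); R,t=cam(s)
print('tcp',o['tool_pos'].round(4) if hasattr(o['tool_pos'],'round') else o['tool_pos'],np.round(o['ee_rot'],3),'cam',(-R.T@t).round(4),'fwd',R[2].round(3),'right',R[0].round(3),s['fx'],s['cx'],s['cy'])
np.savez('last_'+sys.argv[1]+'.npz',**{k:np.asarray(v) for k,v in s.items()})
E
python3 wl.py w0.png
```

```text
time: 1.15
tool_pos: [0.1645, -0.5255, 0.3496]
ee_rot: [-3.141, -0.001, 1.577]
wrist_force: [-0.4, 0.2, 1.1]
width: 0.0469
tcp [ 0.1646 -0.5262  0.3524] [3.141 0.004 1.58 ] cam [ 0.1649 -0.4399  0.5283] fwd [ 0.002 -0.289 -0.957] right [ 1.     0.007 -0.   ] 311.7641022251456 256.58312325557296 192.52297269576226
```

```bash
python3 -m creep '[[[28,37,0,0],[28,37,0,0],[28,37,0,0],[28,37,0,0],[28,37,0,0],[28,37,0,0],[28,37,0,0],[28,37,0,0]]]'
python3 -m creep '[[[0,0,0,0],[0,0,0,0]]]'
python3 wl.py w1.png
python3 - <<'E'
from h import *
for i in range(4): print(np.round(get_obs()['tool_pos'],4))
E
```

```text
time: 2.2
tool_pos: [0.4613, -0.3003, 0.3487]
ee_rot: [-3.141, -0.0, 1.569]
wrist_force: [0.6, 1.0, -0.2]
width: 0.0471
time: 2.45
tool_pos: [0.4599, -0.3016, 0.3489]
ee_rot: [-3.14, -0.0, 1.571]
wrist_force: [0.2, 0.6, -0.0]
width: 0.047
tcp [ 0.4596 -0.302   0.3492] [-3.141  0.     1.57 ] cam [ 0.4611 -0.2159  0.5275] fwd [-0.001 -0.289 -0.957] right [ 1.     0.001 -0.001] 311.7641022251456 256.58312325557296 192.52297269576226
[ 0.4596 -0.302   0.3492]
[ 0.4596 -0.302   0.3492]
[ 0.4596 -0.302   0.3492]
[ 0.4596 -0.302   0.3492]
```

View pics/w1.png

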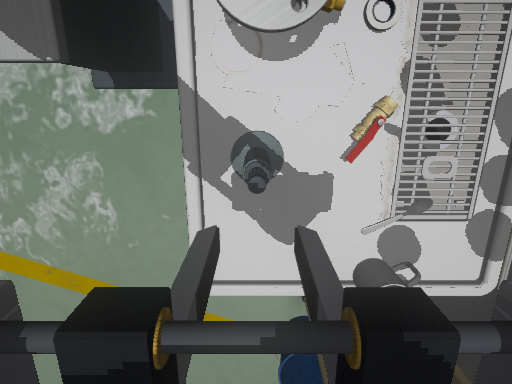

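The drift's top is at about (258,185), holder foot around (256,158).

```bash
cat > dr.py <<'E'
from h import *
s=dict(np.load('last_'+sys.argv[1]+'.npz')); W=cloud(s); z=W[...,2]
v0,v1=120,225
print('tcp proj',np.round(proj(s,np.array([float(a) for a in sys.argv[2:5]])),1))
for a,b,h in [(.176,.188,.182),(.118,.134,.13),(.0,.018,.01)]:
    m=(z>a)&(z<b)&(W[...,0]>.36)&(W[...,0]<.6)&(W[...,1]>-.45)&(W[...,1]<-.2)
    if h<.02: m&=s['color'].astype(int).sum(2)<420
    n,l,st,ce=cv2.connectedComponentsWithStats(m.astype(np.uint8)); 
    if n<2: print('none');continue
    i=1+np.argmax(st[1:,4]); P=W[l==i]; print(h,st[i,4],'ray',ray(s,*ce[i],h).round(4),'mean',P.mean(0).round(4),'mec',hull(P) if 0 else np.round(cv2.minEnclosingCircle(P[:,:2].astype(np.float32)*1000)[0],1))
E
python3 dr.py w1.png .4596 -.302 .3492
```

```text
tcp proj [254.5 241.8]
0.182 273 ray [ 0.4607 -0.3101  0.182 ] mean [ 0.4607 -0.3104  0.1811] mec [ 460.6 -311.3]
0.13 374 ray [ 0.4606 -0.3032  0.13  ] mean [ 0.4606 -0.304   0.1269] mec [ 460.6 -311.2]
0.01 1353 ray [ 0.4607 -0.2994  0.01  ] mean [ 0.4607 -0.2998  0.0092] mec [ 458.2 -317.9]
```

```bash
python3 -m creep '[[[-8.5,0,30,0],[0,0,40,0],[0,0,40,0],[0,0,40,0],[0,0,40,0],[0,0,16,0],[0,0,6,0],[0,0,0,0]]]'
python3 -m creep '[[[0,0,0,0],[0,0,0,0],[0,0,0,0],[0,0,0,0],[0,0,0,0]]]' 0
python3 -m creep '[[[0,0,-40,0],[0,0,-40,0],[0,0,-40,0],[0,0,-30,0],[0,0,-10,0],[0,0,0,0],[0,0,0,0]]]'
```

```text
time: 3.5
tool_pos: [0.4606, -0.3107, 0.1388]
ee_rot: [3.14, 0.001, 1.571]
wrist_force: [0.2, -0.3, -0.7]
width: 0.0469
time: 4.12
tool_pos: [0.4603, -0.3101, 0.1382]
ee_rot: [3.141, 0.001, 1.572]
wrist_force: [-2.2, 1.1, 4.5]
width: 0.0214
time: 5.0
tool_pos: [0.4598, -0.3095, 0.2949]
ee_rot: [-3.138, -0.003, 1.572]
wrist_force: [0.1, -0.6, -4.5]
width: 0.0214
```

```bash
python3 -m creep '[[[28,3,0,0],[40,5,0,0],[40,5,0,0],[30,4,0,0],[7,0,0,0],[0,0,0,0],[0,0,0,0],[0,0,0,0]]]'
python3 wl.py w2.png
```

```text
time: 6.0
tool_pos: [0.477, -0.1658, 0.2972]
ee_rot: [-3.141, 0.0, 1.57]
wrist_force: [0.0, -0.3, -4.8]
width: 0.0215
tcp [ 0.4771 -0.1657  0.2972] [-3.141  0.     1.57 ] cam [ 0.4781 -0.08    0.4757] fwd [-0.001 -0.289 -0.957] right [ 1.     0.    -0.001] 311.7641022251456 256.58312325557296 192.52297269576226
```

View pics/w2.png

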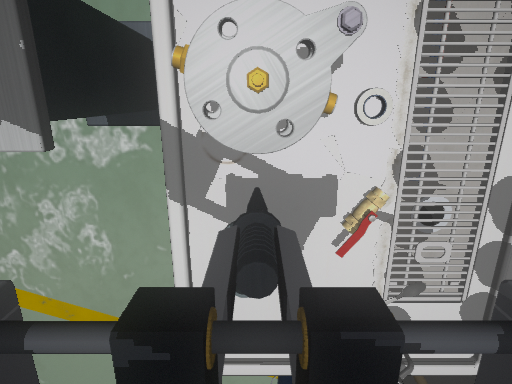

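```bash
cat > ho.py <<'E'
from h import *
n=sys.argv[1]; s=dict(np.load('last_'+n+'.npz')); W=cloud(s)
P=[tuple(map(float,a.split(','))) for a in sys.argv[2:]]
out=[]
g=cv2.cvtColor(s['color'],cv2.COLOR_RGB2GRAY)
for u,v in P:
    c=ray(s,u,v,.128)
    # rectified patch on plane z=.128, 0.2 mm/px, 36mm
    N=180; X,Y=np.meshgrid(c[0]+(np.arange(N)-90)*2e-4,c[1]-(np.arange(N)-90)*2e-4)
    R,t=cam(s); Q=np.stack([X,Y,np.full_like(X,.128)],-1)@R.T+t
    mu=(Q[...,0]/Q[...,2]*s['fx']+s['cx']).astype(np.float32); mv=(Q[...,1]/Q[...,2]*s['fy']+s['cy']).astype(np.float32)
    im=cv2.remap(s['color'],mu,mv,cv2.INTER_CUBIC)
    dz=cv2.remap(W[...,2].astype(np.float32),mu,mv,cv2.INTER_NEAREST)
    m=(dz<.1235).astype(np.uint8); k,l,st,ce=cv2.connectedComponentsWithStats(m); i=l[90,90]
    if i: 
        cnt=max(cv2.findContours((l==i).astype(np.uint8),0,1)[0],key=len); (x,y),r=cv2.minEnclosingCircle(cnt)
        print((u,v),'hole c',np.round([c[0]+(x-90)*2e-4,c[1]-(y-90)*2e-4],4),'r',round(r*.2,2),'centroid',np.round([c[0]+(ce[i][0]-90)*2e-4,c[1]-(ce[i][1]-90)*2e-4],4),'eqr',round(np.sqrt(st[i,4]/np.pi)*.2,2))
    d=cv2.applyColorMap(np.clip((np.nan_to_num(dz)-.08)/.06*255,0,255).astype(np.uint8),2)
    im=cv2.resize(cv2.cvtColor(im,cv2.COLOR_RGB2BGR),(200,200))
    out.append(np.vstack([im,cv2.resize(d,(200,200))]))
cv2.imwrite('pics/h_'+n,np.hstack(out))
E
python3 ho.py w2.png 212,109 228,28 305,49 286,127
python3 - <<'E'
from h import *
s=dict(np.load('last_w2.png.npz'))
W=cloud(s);z=W[...,2]
for n,u,v,h in [('vent',257,79,.145),('hinge',350,19,.138),('tip',257,188,.178)]: print(n,ray(s,u,v,h).round(4),z[v,u])
c=ray(s,257,79,.145)
for a,b,x,y in[(.14,.15,*c[:2]),(.133,.143,*ray(s,350,19,.138)[:2])]:
    m=(z>a)&(z<b)&(np.hypot(W[...,0]-x,W[...,1]-y)<.02); print(W[m].mean(0).round(4),m.sum())
v,u=np.where((z>.165)&(z<.20)&(np.mgrid[:384,:512][1]>230)&(np.mgrid[:384,:512][1]<285)); print('tip px',u[v==v.min()],v.min(),u[v==v.min()+3])
E
```

```text
(212.0, 109.0) hole c [ 0.4292 -0.092 ] r 9.67 centroid [ 0.4294 -0.0921] eqr 8.94
(228.0, 28.0) hole c [ 0.4484 -0.0127] r 9.57 centroid [ 0.4485 -0.0129] eqr 8.98
(305.0, 49.0) hole c [ 0.5275 -0.0321] r 9.59 centroid [ 0.5274 -0.032 ] eqr 8.91
(286.0, 127.0) hole c [ 0.5083 -0.1111] r 9.54 centroid [ 0.5084 -0.111 ] eqr 9.01
vent [ 0.4783 -0.0616  0.145 ] 0.1445714315243163
hinge [ 0.5684 -0.0065  0.138 ] 0.13720509147852694
tip [ 0.4784 -0.1653  0.178 ] 0.18443212957693528
[ 0.4785 -0.0616  0.1433] 160
[ 0.57   -0.0059  0.1367] 383
tip px [256 257] 187 [254 255 256 257 258 259]
```

View pics/h_w2.png

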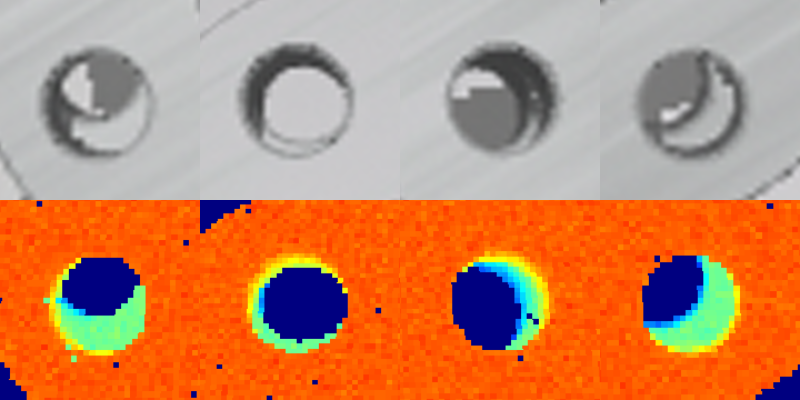

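```bash
cat > th.py <<'E'
from h import *
s=dict(np.load('last_'+sys.argv[1]+'.npz')); W=cloud(s); z=W[...,2]
C=np.array(eval(sys.argv[2])); a=np.deg2rad(float(sys.argv[3])); ctr=C.mean(0); H=ctr+.108*np.array([np.cos(a),np.sin(a)])
R,t=cam(s); o=-R.T@t
Q=o+(W-o)*((.110-o[2])/(W[...,2]-o[2]))[...,None]   # on flange plane
D=o+(W-o)*((.128-o[2])/(W[...,2]-o[2]))[...,None]
best=[]
for th in np.arange(-.01,.07,.001):
    r=np.array([[np.cos(th),np.sin(th)],[-np.sin(th),np.cos(th)]]); bad=0
    for c in C:
        p=H+r@(c-H); ins=np.hypot(D[...,0]-c[0],D[...,1]-c[1])<.0083
        d=np.hypot(Q[...,0]-p[0],Q[...,1]-p[1])
        bad+=(ins&(z<.09)&(d>.00925)).sum()+(ins&(abs(z-.110)<.0025)&(d<.00925)).sum()
    best.append((bad,round(th,3)))
best.sort(); print(best[:6])
th=np.mean([b[1] for b in best[:3]]); r=np.array([[np.cos(th),np.sin(th)],[-np.sin(th),np.cos(th)]])
print('theta',th,'hinge',H.round(4)); 
for c in C: print('cover',c.round(4),'pot',(H+r@(c-H)).round(4))
E
python3 th.py w2.png '[[.4293,-.0920],[.4484,-.0128],[.5275,-.0320],[.5084,-.1111]]' 31.4
```

```text
[(np.int64(6), np.float64(0.045)), (np.int64(7), np.float64(0.044)), (np.int64(9), np.float64(0.043)), (np.int64(9), np.float64(0.046)), (np.int64(11), np.float64(0.047)), (np.int64(15), np.float64(0.048))]
theta 0.044000000000000004 hinge [ 0.5706 -0.0057]
cover [ 0.4293 -0.092 ] pot [ 0.4256 -0.0857]
cover [ 0.4484 -0.0128] pot [ 0.4482 -0.0074]
cover [ 0.5275 -0.032 ] pot [ 0.5264 -0.0301]
cover [ 0.5084 -0.1111] pot [ 0.5038 -0.1083]
```

```bash
python3 -m creep '[[[20,-15,0,0],[30,-18,0,0],[22,-14,0,0],[5,-4,0,0],[0,0,0,0],[0,0,0,0]]]'
python3 -m creep '[[[0,0,15,0],[0,0,15,0],[0,0,8,0],[0,0,4,0],[0,0,0,0],[0,0,0,0]]]'
python3 wl.py w3.png
```

```text
time: 6.8
tool_pos: [0.4265, -0.0887, 0.2973]
ee_rot: [-3.141, 0.0, 1.571]
wrist_force: [0.8, 0.4, -3.4]
width: 0.0214
time: 7.55
tool_pos: [0.4263, -0.088, 0.256]
ee_rot: [3.14, 0.0, 1.572]
wrist_force: [0.2, -0.4, -3.7]
width: 0.0214
tcp [ 0.4263 -0.088   0.2561] [3.140e+00 1.000e-03 1.572e+00] cam [ 0.427  -0.0022  0.4346] fwd [ 0.002 -0.29  -0.957] right [1.    0.002 0.001] 311.7641022251456 256.58312325557296 192.52297269576226
```

View pics/w3.png

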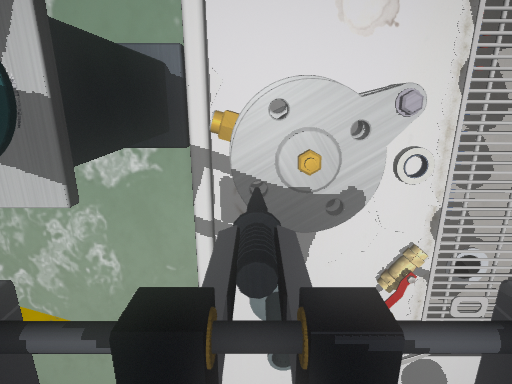

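The drift's tip (257,188) sits just over cover hole 0 (259,188); descending carefully.

```bash
python3 -m creep '[[[0,0,6,0],[0,0,6,0],[0,0,6,0],[0,0,0,0]]]'
python3 -m creep '[[[0,0,6,0],[0,0,6,0],[0,0,6,0],[0,0,0,0]]]'
```

```text
time: 8.1
tool_pos: [0.4257, -0.0878, 0.2365]
ee_rot: [-3.14, -0.0, 1.572]
wrist_force: [-0.3, 0.0, -4.0]
width: 0.0215
time: 8.6
tool_pos: [0.4258, -0.088, 0.2187]
ee_rot: [-3.141, -0.0, 1.572]
wrist_force: [0.8, -0.8, -3.6]
width: 0.0214
```

```bash
python3 -m creep '[[[0.5,-0.3,6,0],[0.5,-0.3,6,0],[0,0,0,0]]]'
python3 -m creep '[[[0.5,-0.4,6,0],[0.4,-0.3,6,0],[0,0,0,0]]]'
python3 -m creep '[[[0.4,-0.3,6,0],[0,0,0,0]]]'
```

```text
time: 8.98
tool_pos: [0.4261, -0.0878, 0.2072]
ee_rot: [3.14, 0.002, 1.571]
wrist_force: [3.3, -3.3, -5.5]
width: 0.0213
time: 9.35
tool_pos: [0.4252, -0.0862, 0.1951]
ee_rot: [3.141, 0.0, 1.572]
wrist_force: [4.1, -3.5, -3.6]
width: 0.0217
time: 9.6
tool_pos: [0.4247, -0.0855, 0.1889]
ee_rot: [3.141, -0.0, 1.572]
wrist_force: [3.8, -2.9, -3.4]
width: 0.0214
```

```bash
python3 -m creep '[[[0,0,5,0],[0,0,0,0]]]'
python3 -m creep '[[[0,0,5,0],[0,0,0,0]]]'
python3 -m creep '[[[0,0,5,0],[0,0,0,0]]]'
```

```text
time: 9.85
tool_pos: [0.4246, -0.0855, 0.1837]
ee_rot: [3.142, -0.0, 1.572]
wrist_force: [3.6, -3.3, -3.1]
width: 0.0218
time: 10.1
tool_pos: [0.4245, -0.0854, 0.1785]
ee_rot: [-3.141, -0.001, 1.572]
wrist_force: [5.8, -2.7, -4.2]
width: 0.0217
time: 10.35
tool_pos: [0.4245, -0.0854, 0.1734]
ee_rot: [-3.141, -0.001, 1.572]
wrist_force: [4.3, -2.1, -4.6]
width: 0.022
```

```bash
python3 -m creep '[[[0,0,4,0],[0,0,0,0]]]'
python3 -m creep '[[[0,0,4,0],[0,0,0,0]]]'
python3 -m creep '[[[0,0,4,0],[0,0,0,0]]]'
```

```text
time: 10.6
tool_pos: [0.4244, -0.0854, 0.1696]
ee_rot: [-3.141, -0.001, 1.572]
wrist_force: [4.8, -1.9, -4.6]
width: 0.0217
time: 10.85
tool_pos: [0.4244, -0.0854, 0.1658]
ee_rot: [-3.141, -0.001, 1.572]
wrist_force: [5.2, -2.1, -3.7]
width: 0.0218
time: 11.1
tool_pos: [0.4244, -0.0854, 0.162]
ee_rot: [-3.141, -0.0, 1.572]
wrist_force: [4.9, -1.5, -4.6]
width: 0.0217
```

```bash
python3 -m creep '[[[0,0,5,0],[0,0,5,0],[0,0,0,0]]]'
python3 -m creep '[[[0,0,5,0],[0,0,2,0],[0,0,0,0]]]'
python3 -m creep '[[[0,0,2,0],[0,0,0,0],[0,0,0,0]]]'
python3 -m creep '[[[0,0,2,0],[0,0,0,0],[0,0,0,0]]]'
```

```text
time: 11.48
tool_pos: [0.4244, -0.0855, 0.1516]
ee_rot: [-3.141, -0.0, 1.572]
wrist_force: [4.8, -2.3, -4.6]
width: 0.0213
time: 11.85
tool_pos: [0.4244, -0.0855, 0.1451]
ee_rot: [-3.141, -0.0, 1.572]
wrist_force: [4.5, -0.5, -3.6]
width: 0.0217
time: 12.22
tool_pos: [0.4245, -0.0855, 0.1433]
ee_rot: [-3.141, -0.0, 1.572]
wrist_force: [4.0, -0.6, -2.2]
width: 0.0215
time: 12.6
tool_pos: [0.4245, -0.0855, 0.1422]
ee_rot: [3.141, 0.0, 1.572]
wrist_force: [2.7, 0.7, 4.1]
width: 0.0214
```

```bash
python3 -m creep '[[[0,0,1,0],[0,0,0,0],[0,0,0,0]]]'
python3 -m creep '[[[0,0,0,0],[0,0,0,0],[0,0,0,0],[0,0,0,0]]]' 0.5
python3 -m creep '[[[0,0,-10,0],[0,0,-30,0],[0,0,-40,0],[0,0,-40,0],[30,6,-40,0],[40,8,-20,0],[40,8,0,0],[40,8,0,0]]]'
python3 -m creep '[[[50,9,0,0],[50,8,0,0],[45,8,0,0],[30,5,0,0],[10,3,0,0],[0,0,0,0],[0,0,0,0]]]'
python3 wl.py w4.png
```

```text
time: 12.98
tool_pos: [0.4245, -0.0856, 0.1422]
ee_rot: [3.141, 0.0, 1.572]
wrist_force: [0.2, 1.7, 9.5]
width: 0.0214
time: 13.48
tool_pos: [0.4241, -0.0856, 0.14]
ee_rot: [-3.14, -0.0, 1.572]
wrist_force: [0.1, 0.3, -0.1]
width: 0.0468
time: 14.48
tool_pos: [0.4547, 0.0656, 0.3219]
ee_rot: [3.139, 0.0, 1.571]
wrist_force: [-0.4, 0.2, 0.3]
width: 0.0467
time: 15.35
tool_pos: [0.4872, 0.2483, 0.3209]
ee_rot: [3.141, 0.0, 1.57]
wrist_force: [-0.1, 0.2, 0.6]
width: 0.0468
tcp [0.4872 0.2483 0.3209] [3.141 0.    1.57 ] cam [0.4882 0.3341 0.4995] fwd [ 0.001 -0.29  -0.957] right [1. 0. 0.] 311.7641022251456 256.58312325557296 192.52297269576226
```

View pics/w4.png

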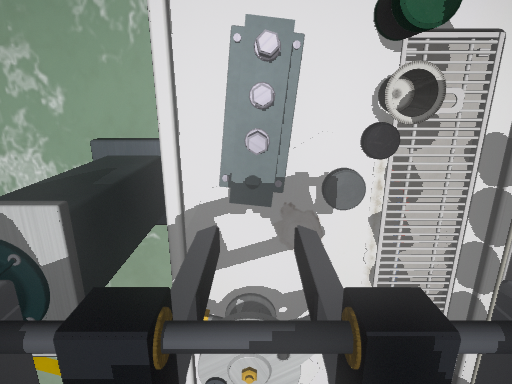

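```bash
cat > bo.py <<'E'
from h import *
s=dict(np.load('last_'+sys.argv[1]+'.npz')); tcp=np.array([float(a) for a in sys.argv[2:5]])
W=cloud(s);z=W[...,2]
m=(z>.118)&(z<.131)&(W[...,1]>.15)&(W[...,1]<.6); m=cv2.erode(m.astype(np.uint8),np.ones((2,2)))
n,l,st,ce=cv2.connectedComponentsWithStats(m)
for i in range(1,n):
    if st[i,4]<60: continue
    p=ray(s,*ce[i],.125)-[.0013,0,0]; print(ce[i].round(1),st[i,4],'true',p.round(4),'rows mm x(y),y(x):',((p-tcp)[[1,0]]*1000).round(1))
E
python3 bo.py w4.png .4872 .2483 .3209
```

```text
[268.   42.9] 415 true [0.4995 0.3921 0.125 ] rows mm x(y),y(x): [143.8  12.3]
[262.3  95.5] 347 true [0.4936 0.3371 0.125 ] rows mm x(y),y(x): [88.8  6.4]
[257.  143.8] 302 true [0.4876 0.2818 0.125 ] rows mm x(y),y(x): [33.5  0.4]
```

```bash
python3 -m creep '[[[33,0.4,20,0],[0,0,40,0],[0,0,40,0],[0,0,40,0],[0,0,40,0],[0,0,25,0],[0,0,10,0],[0,0,2,0]]]'
python3 -m creep '[[[0,0,0,0],[0,0,0,0],[0,0,0,0],[0,0,0,0],[0,0,0,0]]]' 0
python3 -m creep '[[[0,0,-20,0],[0,0,-30,0],[0,0,-40,0],[0,0,-30,0],[0,0,-10,0],[0,0,0,0],[0,0,0,0]]]'
```

```text
time: 16.4
tool_pos: [0.4878, 0.2819, 0.1037]
ee_rot: [3.141, 0.0, 1.571]
wrist_force: [-0.1, 0.4, 0.8]
width: 0.0466
time: 17.02
tool_pos: [0.4881, 0.2827, 0.1046]
ee_rot: [3.14, -0.001, 1.572]
wrist_force: [0.4, -0.2, 5.0]
width: 0.0249
time: 17.9
tool_pos: [0.4868, 0.2821, 0.231]
ee_rot: [-3.138, 0.002, 1.572]
wrist_force: [0.6, 0.8, -1.5]
width: 0.0247
```

```bash
python3 -m creep '[[[0,0,-30,0],[-40,-5,-10,0],[-50,-7,0,0],[-55,-8,0,0],[-55,-8,0,0],[-50,-7,0,0],[-30,-4,0,0],[-9.5,-1,0,0]]]'
python3 -m creep '[[[0,0,0,0],[0,0,0,0]]]'
python3 wl.py w5.png
python3 ho.py w5.png 257,180
python3 - <<'E'
from h import *
s=dict(np.load('last_w5.png.npz'))
for p in [(.4482,-.0074,.128),(.4256,-.0857,.186),(.5264,-.0301,.128),(.5038,-.1083,.128)]: print(np.round(proj(s,p),1))
E
```

```text
time: 18.9
tool_pos: [0.447, -0.0084, 0.272]
ee_rot: [-3.139, -0.0, 1.569]
wrist_force: [0.9, 0.5, -1.8]
width: 0.025
time: 19.15
tool_pos: [0.4479, -0.0061, 0.273]
ee_rot: [-3.141, -0.001, 1.573]
wrist_force: [-0.2, 0.4, -1.8]
width: 0.0247
tcp [ 0.4479 -0.006   0.2732] [-3.141 -0.     1.574] cam [0.4488 0.0796 0.4517] fwd [ 0.    -0.289 -0.957] right [ 1.     0.003 -0.001] 311.7641022251456 256.58312325557296 192.52297269576226
(257.0, 180.0) hole c [ 0.4483 -0.0075] r 9.63 centroid [ 0.4482 -0.0071] eqr 8.9
[256. 183.]
[232.3 276.6]
[327.4 203.3]
[303.4 266.7]
```

View pics/w5.png

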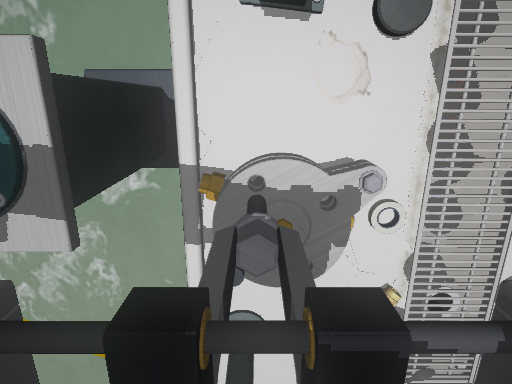

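```bash
cat > tip.py <<'E'
from h import *
# in-hand bolt point: silhouette edge of held bolt, then centre = edge - max projected radius
s=dict(np.load('last_'+sys.argv[1]+'.npz')); tcp=np.array([float(a) for a in sys.argv[2:5]]); zb=tcp[2]-float(sys.argv[5])
W=cloud(s);z=W[...,2]
m=(z>zb-.006)&(z<zb+.03)&(np.hypot(W[...,0]-tcp[0],W[...,1]-tcp[1])<.02)
v,u=np.where(m); e=v.min(); k=v<e+4; uc=(u[v<e+8].min()+u[v<e+8].max())/2
def top(c): # predicted topmost row of bolt whose axis is at c
    a=np.linspace(0,2*np.pi,60); return min(proj(s,(c[0]+r*np.cos(t),c[1]+r*np.sin(t),zb+h))[1] for r,h in((.005,0),(.0078,.007)) for t in a)
y=np.linspace(tcp[1]-.008,tcp[1]+.008,161); yb=y[np.argmin([abs(top((tcp[0],q))-(e-.5)) for q in y])]
print('edge row',e,'ucol',uc,'rows',[(r,u[v==r].min(),u[v==r].max()) for r in range(e,e+8,2)]); p=ray(s,uc,e+4,zb+.007); print('bolt axis cam x',p[0].round(4),'-> true',(p[0]-.0013).round(4),'y',yb.round(4),' vs tcp',tcp)
E
python3 tip.py w5.png .4479 -.0060 .2732 .0835
```

```text
edge row 195 ucol 256.5 rows [(195, np.int64(253), np.int64(260)), (197, np.int64(250), np.int64(263)), (199, np.int64(249), np.int64(264)), (201, np.int64(248), np.int64(265))]
bolt axis cam x 0.4488 -> true 0.4475 y -0.0069  vs tcp [ 0.4479 -0.006   0.2732]
```

```bash
python3 -m creep '[[[-0.6,-0.5,20,0],[0,0,20,0],[0,0,14,0],[0,0,0,0]]]'
python3 -m creep '[[[0,0,5,0],[0,0,5,0],[0,0,5,0],[0,0,0,0]]]'
python3 -m creep '[[[0,0,6,0],[0,0,6,0],[0,0,6,0],[0,0,0,0]]]'
```

```text
time: 19.7
tool_pos: [0.4467, -0.0071, 0.2182]
ee_rot: [-3.139, -0.0, 1.573]
wrist_force: [0.5, 0.6, -1.6]
width: 0.0244
time: 20.2
tool_pos: [0.447, -0.0077, 0.204]
ee_rot: [-3.141, -0.0, 1.572]
wrist_force: [-0.6, 1.1, -1.4]
width: 0.0247
time: 20.7
tool_pos: [0.4469, -0.0076, 0.1856]
ee_rot: [-3.14, -0.0, 1.572]
wrist_force: [-0.2, -0.2, -1.6]
width: 0.0249
```

```bash
python3 -m creep '[[[0,0,7,0],[0,0,7,0],[0,0,7,0],[0,0,7,0],[0,0,7,0],[0,0,7,0],[0,0,3,0],[0,0,0,0]]]'
python3 -m creep '[[[0,0,2,0],[0,0,0,0],[0,0,0,0]]]'
python3 -m creep '[[[0,0,1.5,0],[0,0,0,0],[0,0,0,0]]]'
```

```text
time: 21.7
tool_pos: [0.4472, -0.0077, 0.1412]
ee_rot: [-3.141, 0.0, 1.572]
wrist_force: [-0.2, 0.0, -1.5]
width: 0.0251
time: 22.08
tool_pos: [0.4474, -0.0077, 0.1396]
ee_rot: [3.141, 0.0, 1.572]
wrist_force: [-0.2, 0.6, -2.5]
width: 0.0249
time: 22.45
tool_pos: [0.4473, -0.0077, 0.1379]
ee_rot: [-3.141, 0.0, 1.572]
wrist_force: [-0.5, -0.5, -1.2]
width: 0.0245
```

```bash
python3 -m creep '[[[0,0,1.5,0],[0,0,0,0],[0,0,0,0]]]'
python3 -m creep '[[[0,0,1,0],[0,0,0,0],[0,0,0,0]]]'
```

```text
time: 22.82
tool_pos: [0.4474, -0.0077, 0.1376]
ee_rot: [3.141, 0.0, 1.572]
wrist_force: [-2.2, 1.2, 5.8]
width: 0.0249
time: 23.2
tool_pos: [0.4474, -0.0077, 0.1376]
ee_rot: [3.14, 0.0, 1.572]
wrist_force: [-4.7, 1.6, 9.6]
width: 0.0245
```

```bash
python3 -m creep '[[[0,0,0,0],[0,0,0,0],[0,0,0,0]]]' 0.5
python3 -m creep '[[[0,0,-10,0],[0,0,-30,0],[0,0,-40,0],[0,0,-40,0],[30,6,-40,0],[40,8,-20,0],[40,8,0,0],[40,6,0,0]]]'
python3 -m creep '[[[40,6,0,0],[35,4,0,0],[20,2,0,0],[10,0,0,0],[0,0,0,0],[0,0,0,0]]]'
python3 wl.py w6.png; python3 -c "
from h import *
t=get_obs()['tool_pos'];import subprocess;print(subprocess.run(['python3','bo.py','w6.png']+[str(a) for a in t],capture_output=True,text=True).stdout)"
```

```text
time: 23.58
tool_pos: [0.4472, -0.0078, 0.135]
ee_rot: [-3.141, 0.0, 1.572]
wrist_force: [0.1, -0.8, -0.0]
width: 0.047
time: 24.58
tool_pos: [0.4756, 0.1436, 0.3166]
ee_rot: [3.14, -0.0, 1.571]
wrist_force: [0.5, -0.4, -0.7]
width: 0.047
time: 25.32
tool_pos: [0.4872, 0.2464, 0.3158]
ee_rot: [3.141, 0.0, 1.57]
wrist_force: [0.2, 0.6, 0.0]
width: 0.0472
tcp [0.4872 0.2464 0.3158] [3.141 0.    1.57 ] cam [0.4881 0.3322 0.4943] fwd [ 0.    -0.29  -0.957] right [1.    0.001 0.   ] 311.7641022251456 256.58312325557296 192.52297269576226
[268.2  40.2] 417 true [0.4994 0.3921 0.125 ] rows mm x(y),y(x): [145.7  12.3]
[262.6  93.7] 352 true [0.4937 0.3371 0.125 ] rows mm x(y),y(x): [90.7  6.6]
```

```bash
python3 -m creep '[[[45,3,10,0],[45.5,3.5,30,0],[0,0,40,0],[0,0,40,0],[0,0,40,0],[0,0,35,0],[0,0,12,0],[0,0,4.5,0]]]'
python3 -m creep '[[[0,0,0,0],[0,0,0,0],[0,0,0,0],[0,0,0,0],[0,0,0,0]]]' 0
python3 -m creep '[[[0,0,-20,0],[0,0,-30,0],[0,0,-40,0],[0,0,-30,0],[0,0,-30,0],[0,0,-20,0],[0,0,0,0],[0,0,0,0]]]'
```

```text
time: 26.38
tool_pos: [0.4938, 0.3374, 0.1041]
ee_rot: [3.141, 0.0, 1.571]
wrist_force: [-0.0, 0.6, 0.6]
width: 0.0468
time: 27.0
tool_pos: [0.4942, 0.3383, 0.1055]
ee_rot: [3.139, -0.001, 1.572]
wrist_force: [-0.7, 0.2, 5.4]
width: 0.0245
time: 28.0
tool_pos: [0.493, 0.3376, 0.2719]
ee_rot: [-3.139, 0.002, 1.572]
wrist_force: [0.3, -0.2, -1.8]
width: 0.0247
```

```bash
python3 -m creep '[[[0,0,-25,0],[-40,0,-10,0],[-55,2,0,0],[-60,2,0,0],[-60,2,0,0],[-60,2,0,0],[-60,1.5,0,0],[-55,0,0,0]]]'
python3 -m creep '[[[-40,0,0,0],[-16,0,0,0],[0,0,0,0],[0,0,0,0],[0,0,0,0]]]'
python3 wl.py w7.png
python3 - <<'E'
from h import *
s=dict(np.load('last_w7.png.npz')); print(np.round(proj(s,(.5038,-.1083,.128)),1))
E
```

```text
time: 29.0
tool_pos: [0.5026, -0.0541, 0.3069]
ee_rot: [-3.139, -0.001, 1.571]
wrist_force: [-0.3, -0.1, -1.9]
width: 0.0251
time: 29.62
tool_pos: [0.5035, -0.1068, 0.3091]
ee_rot: [3.141, -0.0, 1.574]
wrist_force: [-0.2, 0.5, -1.3]
width: 0.0249
tcp [ 0.5035 -0.1069  0.3092] [ 3.141 -0.     1.574] cam [ 0.5042 -0.021   0.4877] fwd [ 0.001 -0.289 -0.957] right [1.    0.004 0.   ] 311.7641022251456 256.58312325557296 192.52297269576226
[255.9 175.3]
```

```bash
python3 ho.py w7.png 256,175; python3 tip.py w7.png .5035 -.1069 .3092 .0845
```

```text
(256.0, 175.0) hole c [ 0.5051 -0.1084] r 9.58 centroid [ 0.5051 -0.1084] eqr 8.89
edge row 194 ucol 256.5 rows [(194, np.int64(255), np.int64(258)), (196, np.int64(251), np.int64(262)), (198, np.int64(249), np.int64(264)), (200, np.int64(248), np.int64(265))]
bolt axis cam x 0.5045 -> true 0.5032 y -0.107  vs tcp [ 0.5035 -0.1069  0.3092]
```

View pics/w7.png

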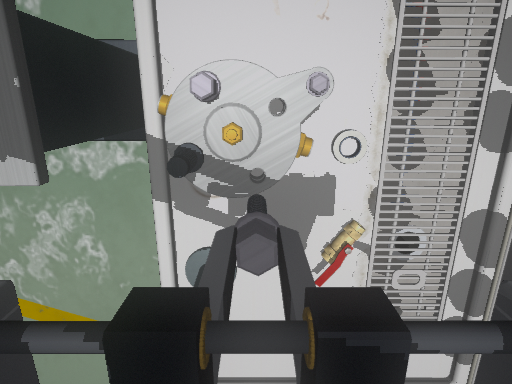

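Bolt 1 is home, the drift stands in hole 0, and the held bolt's point (257,197) is over hole 3 (256,175).

```bash
python3 -m creep '[[[-1.4,0.3,20,0],[0,0,30,0],[0,0,25,0],[0,0,15,0],[0,0,4,0],[0,0,0,0]]]'
python3 -m creep '[[[0,0,5,0],[0,0,5,0],[0,0,5,0],[0,0,0,0]]]'
python3 -m creep '[[[0,0,6,0],[0,0,6,0],[0,0,6,0],[0,0,0,0]]]'
```

```text
time: 30.42
tool_pos: [0.504, -0.1095, 0.2157]
ee_rot: [3.14, 0.0, 1.572]
wrist_force: [0.3, -0.2, -2.4]
width: 0.0245
time: 30.92
tool_pos: [0.5034, -0.1094, 0.1993]
ee_rot: [-3.141, -0.0, 1.572]
wrist_force: [0.3, -0.3, -1.7]
width: 0.0246
time: 31.42
tool_pos: [0.5034, -0.1094, 0.1811]
ee_rot: [-3.14, -0.0, 1.572]
wrist_force: [0.5, -0.3, -1.3]
width: 0.0252
```

```bash
python3 -m creep '[[[0.7,0,7,0],[0,0,7,0],[0,0,7,0],[0,0,7,0],[0,0,7,0],[0,0,5,0],[0,0,0,0]]]'
python3 -m creep '[[[0,0,2,0],[0,0,0,0],[0,0,0,0]]]'
python3 -m creep '[[[0,0,2,0],[0,0,0,0],[0,0,0,0]]]'
python3 -m creep '[[[0,0,1,0],[0,0,0,0],[0,0,0,0]]]'
```

```text
time: 32.3
tool_pos: [0.5034, -0.1088, 0.1414]
ee_rot: [-3.141, -0.0, 1.572]
wrist_force: [-0.3, 0.0, -2.3]
width: 0.0248
time: 32.67
tool_pos: [0.5038, -0.1089, 0.1402]
ee_rot: [3.141, 0.0, 1.572]
wrist_force: [0.5, -0.7, -1.7]
width: 0.0248
time: 33.05
tool_pos: [0.5039, -0.109, 0.1385]
ee_rot: [3.141, 0.0, 1.572]
wrist_force: [-0.0, 0.6, 1.1]
width: 0.0249
time: 33.42
tool_pos: [0.504, -0.109, 0.1385]
ee_rot: [3.14, 0.001, 1.572]
wrist_force: [-1.9, 0.1, 6.4]
width: 0.0248
```

```bash
python3 -m creep '[[[0,0,0.5,0],[0,0,0,0],[0,0,0,0]]]' 0.5
python3 -m creep '[[[0,0,-20,0],[0,0,-40,0],[0,0,-40,0],[6,-25,-20,0],[10,-30,0,0],[7.4,-24.5,0,0],[0,0,0,0],[0,0,0,0]]]'
python3 wl.py w8.png
python3 - <<'E'
from h import *
s=dict(np.load('last_w8.png.npz'));W=cloud(s);z=W[...,2]
for a,b,x,y,h in [(.178,.195,.425,-.086,.186),(.15,.165,.5038,-.1083,.158)]:
    m=(z>a)&(z<b)&(np.hypot(W[...,0]-x,W[...,1]-y)<.03); v,u=np.where(m); print(m.sum(),np.nanmedian(z[m]),ray(s,u.mean(),v.mean(),h).round(4)) if m.any() else print('none')
E
```

```text
time: 33.8
tool_pos: [0.5035, -0.1088, 0.136]
ee_rot: [-3.141, -0.0, 1.572]
wrist_force: [0.1, -0.4, 0.3]
width: 0.0464
time: 34.8
tool_pos: [0.4247, -0.0857, 0.2563]
ee_rot: [3.141, 0.0, 1.572]
wrist_force: [0.5, -0.9, 0.1]
width: 0.0469
tcp [ 0.4248 -0.0858  0.2561] [-3.141 -0.     1.572] cam [4.255e-01 1.000e-04 4.349e-01] fwd [ 0.001 -0.289 -0.957] right [1.    0.002 0.   ] 311.7641022251456 256.58312325557296 192.52297269576226
512 0.18525650242337882 [ 0.4255 -0.0849  0.186 ]
566 0.1570414609147085 [ 0.5035 -0.1075  0.158 ]
```

```bash
python3 -m creep '[[[0,-0.3,30,0],[0,0,35,0],[0,0,30,0],[0,0,14,0],[0,0,5,0],[0,0,0,0]]]'
python3 -m creep '[[[0,0,0,0],[0,0,0,0],[0,0,0,0],[0,0,0,0],[0,0,0,0]]]' 0
python3 -m creep '[[[0,0,-3,0],[0,0,-8,0],[0,0,-10,0],[0,0,-12,0],[0,0,-15,0],[0,0,-20,0],[0,0,-25,0],[0,0,0,0]]]'
```

```text
time: 35.6
tool_pos: [0.4245, -0.0858, 0.1431]
ee_rot: [3.141, 0.0, 1.572]
wrist_force: [0.1, 1.0, 0.4]
width: 0.047
time: 36.22
tool_pos: [0.4245, -0.0857, 0.1431]
ee_rot: [3.14, 0.0, 1.572]
wrist_force: [2.1, 0.8, 1.1]
width: 0.0216
time: 37.22
tool_pos: [0.4238, -0.0856, 0.2375]
ee_rot: [3.14, 0.001, 1.572]
wrist_force: [0.1, -0.2, -4.1]
width: 0.0216
```

```bash
python3 -m creep '[[[0,0,-30,0],[-20,5,-32,0],[-45,5,0,0],[-50,6,0,0],[-50,6,0,0],[-50,6,0,0],[-45,5,0,0],[-20,3,0,0]]]'
python3 -m creep '[[[-4,0,0,0],[0,0,0,0],[0,0,0,0]]]'
python3 wl.py w9.png
cat > hol.py <<'E'
from h import *
s=dict(np.load('last_'+sys.argv[1]+'.npz'));W=cloud(s);z=W[...,2]; x,y=float(sys.argv[2]),float(sys.argv[3])
m=(abs(z-.124)<.006)&(np.hypot(W[...,0]-x,W[...,1]-y)<.06)
n,l,st,ce=cv2.connectedComponentsWithStats(m.astype(np.uint8)); i=1+np.argmax(st[1:,4]); cnt=max(cv2.findContours((l==i).astype(np.uint8),0,1)[0],key=len)
P=np.array([ray(s,*q[0],.124)[:2] for q in cnt]); (c,r)=cv2.minEnclosingCircle((P*1000).astype(np.float32)); print(st[i],'rim mec',np.round(c,1),round(r,1))
A=np.c_[2*P,np.ones(len(P))]; q=np.linalg.lstsq(A,(P**2).sum(1),rcond=None)[0]; print('lsq',q[:2].round(4),np.sqrt(q[2]+q[:2]@q[:2]).round(4))
E
python3 hol.py w9.png .46 -.31
```

```text
time: 38.22
tool_pos: [0.4588, -0.3672, 0.2943]
ee_rot: [-3.136, -0.004, 1.569]
wrist_force: [-1.3, 0.5, -3.5]
width: 0.0214
time: 38.6
tool_pos: [0.4601, -0.3683, 0.2977]
ee_rot: [-3.141, -0.0, 1.573]
wrist_force: [0.4, 0.1, -3.6]
width: 0.0215
tcp [ 0.4602 -0.3683  0.2979] [3.141 0.    1.573] cam [ 0.4609 -0.2826  0.4763] fwd [ 0.001 -0.289 -0.957] right [ 1.     0.003 -0.   ] 311.7641022251456 256.58312325557296 192.52297269576226
[206 105  36  37 501] rim mec [ 424.7 -309. ] 19.9
lsq [ 0.4247 -0.3091] 0.0192
```

View pics/w9.png

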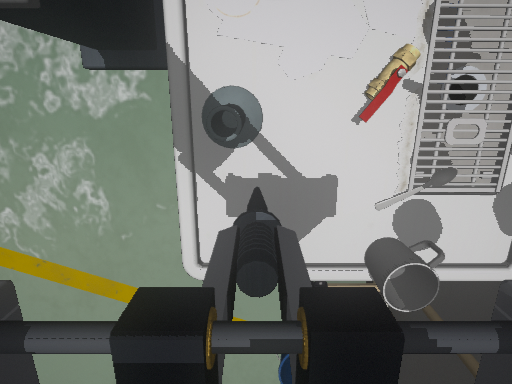

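The holder has been knocked: rim now at (228,122) px, about 36 mm nearer; the drift's tip is at (257,188).

```bash
python3 -m creep '[[[20,-13,0,0],[25,-15,0,0],[14.3,-8.8,0,0],[0,0,0,0],[0,0,0,0]]]'
python3 -m creep '[[[0,0,20,0],[0,0,20,0],[0,0,20,0],[0,0,10,0],[0,0,0,0]]]'
python3 -m creep '[[[0,0,15,0],[0,0,20,0],[0,0,20,0],[0,0,15,0],[0,0,8,0],[0,0,4,0],[0,0,0,0],[0,0,0,0]]]'
```

```text
time: 39.28
tool_pos: [0.4236, -0.3106, 0.2976]
ee_rot: [3.141, 0.001, 1.572]
wrist_force: [0.3, -0.7, -3.6]
width: 0.0214
time: 39.9
tool_pos: [0.4231, -0.3104, 0.2264]
ee_rot: [-3.14, -0.001, 1.571]
wrist_force: [0.3, -0.1, -3.5]
width: 0.0214
time: 40.9
tool_pos: [0.4236, -0.3106, 0.1463]
ee_rot: [3.14, 0.001, 1.572]
wrist_force: [-0.4, 0.3, -3.8]
width: 0.0218
```

```bash
python3 -m creep '[[[1.2,0,3,0],[0,0,2,0],[0,0,0,0],[0,0,0,0]]]'
python3 -m creep '[[[0,0,2,0],[0,0,0,0],[0,0,0,0]]]'
python3 -m creep '[[[0,0,1,0],[0,0,0,0],[0,0,0,0]]]'
```

```text
time: 41.4
tool_pos: [0.4233, -0.3091, 0.1405]
ee_rot: [3.142, 0.0, 1.572]
wrist_force: [0.4, -0.3, -4.0]
width: 0.0212
time: 41.78
tool_pos: [0.4235, -0.3093, 0.1391]
ee_rot: [3.141, 0.001, 1.572]
wrist_force: [-0.1, 0.4, 0.8]
width: 0.0219
time: 42.15
tool_pos: [0.4235, -0.3093, 0.1391]
ee_rot: [3.14, 0.001, 1.572]
wrist_force: [-1.0, 1.5, 4.9]
width: 0.0219
```

```bash
python3 -m creep '[[[0,0,0,0],[0,0,0,0],[0,0,0,0]]]' 0.5
python3 -m creep '[[[0,0,-15,0],[0,0,-35,0],[0,0,-45,0],[0,0,-45,0],[20,3,-40,0],[50,6,0,0],[60,6,0,0],[60,6,0,0]]]'
python3 -m creep '[[[60,6,0,0],[60,6,0,0],[60,6,0,0],[60,6,0,0],[60,6,0,0],[60,6,0,0],[40,6,0,0],[30,5,0,0]]]'
python3 -m creep '[[[10,3,0,0],[0,0,0,0],[0,0,0,0],[0,0,0,0]]]'
python3 wl.py w10.png; python3 -c "
from h import *
t=get_obs()['tool_pos'];import subprocess;print(subprocess.run(['python3','bo.py','w10.png']+[str(a) for a in t],capture_output=True,text=True).stdout)"
```

```text
time: 42.52
tool_pos: [0.4233, -0.3091, 0.1372]
ee_rot: [-3.141, -0.0, 1.572]
wrist_force: [0.0, 0.1, 0.8]
width: 0.0461
time: 43.52
tool_pos: [0.4442, -0.1175, 0.3188]
ee_rot: [3.139, 0.001, 1.571]
wrist_force: [0.5, 0.6, 0.8]
width: 0.047
time: 44.52
tool_pos: [0.4906, 0.3131, 0.3183]
ee_rot: [3.141, -0.0, 1.574]
wrist_force: [0.4, 0.3, -0.2]
width: 0.0469
time: 45.02
tool_pos: [0.4938, 0.3199, 0.3181]
ee_rot: [3.141, -0.0, 1.57]
wrist_force: [0.2, 0.2, -0.0]
width: 0.0471
tcp [0.4938 0.3201 0.3179] [ 3.141 -0.     1.57 ] cam [0.4947 0.4057 0.4966] fwd [ 0.001 -0.289 -0.957] right [1.    0.    0.001] 311.7641022251456 256.58312325557296 192.52297269576226
[261.9 110. ] 337 true [0.4997 0.3928 0.125 ] rows mm x(y),y(x): [72.8  5.9]
```

```bash
python3 -m creep '[[[36,3,15,0],[36.5,2.9,30,0],[0,0,40,0],[0,0,40,0],[0,0,40,0],[0,0,32,0],[0,0,12,0],[0,0,4,0]]]'
python3 -m creep '[[[0,0,0,0],[0,0,0,0],[0,0,0,0],[0,0,0,0],[0,0,0,0]]]' 0
python3 -m creep '[[[0,0,-20,0],[0,0,-30,0],[0,0,-40,0],[0,0,-40,0],[0,0,-40,0],[0,0,-30,0],[0,0,0,0],[0,0,0,0]]]'
```

```text
time: 46.08
tool_pos: [0.4997, 0.3932, 0.1045]
ee_rot: [-3.142, 0.0, 1.571]
wrist_force: [0.9, 0.3, 0.6]
width: 0.0467
time: 46.7
tool_pos: [0.5002, 0.394, 0.106]
ee_rot: [3.139, -0.001, 1.572]
wrist_force: [0.2, -0.4, 5.5]
width: 0.0248
time: 47.7
tool_pos: [0.4991, 0.3933, 0.3026]
ee_rot: [-3.139, 0.002, 1.572]
wrist_force: [0.4, 0.2, -1.9]
width: 0.0249
```

```bash
python3 -m creep '[[[-30,-5,0,0],[-55,-9,0,0],[-60,-9,0,0],[-60,-9,0,0],[-60,-9,0,0],[-60,-9,0,0],[-60,-9,0,0],[-50,-9,0,0]]]'
python3 -m creep '[[[-34,-5,0,0],[-9,-1,0,0],[0,0,0,0],[0,0,0,0],[0,0,0,0]]]'
python3 wl.py w11.png
python3 - <<'E'
from h import *
s=dict(np.load('last_w11.png.npz')); print(np.round(proj(s,(.4256,-.0857,.128)),1))
E
python3 -c "
from h import *
t=get_obs()['tool_pos'];import subprocess;print(subprocess.run(['python3','tip.py','w11.png']+[str(a) for a in t]+['.085'],capture_output=True,text=True).stdout)"
```

```text
time: 48.7
tool_pos: [0.4304, -0.0433, 0.3019]
ee_rot: [-3.137, -0.001, 1.571]
wrist_force: [1.3, 0.2, -1.0]
width: 0.0249
time: 49.32
tool_pos: [0.4262, -0.0835, 0.3044]
ee_rot: [-3.141, -0.0, 1.574]
wrist_force: [0.9, 0.8, -0.7]
width: 0.025
tcp [ 0.4262 -0.0836  0.3045] [ 3.142 -0.     1.574] cam [0.4269 0.0022 0.483 ] fwd [ 0.001 -0.289 -0.957] right [ 1.     0.004 -0.   ] 311.7641022251456 256.58312325557296 192.52297269576226
[255.3 176.8]
edge row 194 ucol 256.5 rows [(194, np.int64(254), np.int64(258)), (196, np.int64(251), np.int64(262)), (198, np.int64(249), np.int64(264)), (200, np.int64(248), np.int64(265))]
bolt axis cam x 0.4271 -> true 0.4258 y -0.0839  vs tcp [ 0.4261552  -0.08360291  0.30447163]
```

View pics/w11.png

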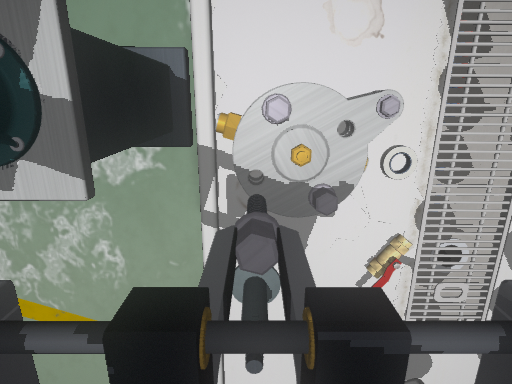

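Two bolts seated; hole 0 at (256,177), held bolt's point at (257,197), drift standing in its holder at the bottom.

```bash
python3 ho.py w11.png 256,177
python3 -m creep '[[[-1.5,-1.3,25,0],[0,0,30,0],[0,0,20,0],[0,0,9,0],[0,0,0,0],[0,0,0,0]]]'
```

```text
(256.0, 177.0) hole c [ 0.4259 -0.0861] r 9.69 centroid [ 0.4261 -0.086 ] eqr 8.89
time: 50.12
tool_pos: [0.4253, -0.0861, 0.2216]
ee_rot: [3.14, 0.001, 1.572]
wrist_force: [0.2, -0.2, -1.4]
width: 0.0246
```

```bash
python3 -m creep '[[[0,-0.5,6,0],[0,0,6,0],[0,0,6,0],[0,0,0,0]]]'
python3 -m creep '[[[0,0,6,0],[0,0,6,0],[0,0,6,0],[0,0,0,0]]]'
python3 -m creep '[[[0,0,6,0],[0,0,6,0],[0,0,6,0],[0,0,0,0]]]'
```

```text
time: 50.62
tool_pos: [0.4239, -0.086, 0.2017]
ee_rot: [-3.141, -0.0, 1.572]
wrist_force: [-0.3, -0.6, -1.4]
width: 0.0247
time: 51.12
tool_pos: [0.4239, -0.0859, 0.1837]
ee_rot: [-3.141, -0.0, 1.572]
wrist_force: [0.8, -0.2, -1.3]
width: 0.0249
time: 51.62
tool_pos: [0.4239, -0.0859, 0.1657]
ee_rot: [-3.14, -0.0, 1.572]
wrist_force: [-0.7, -0.2, -1.2]
width: 0.0249
```

Home at about z = 0.139.

```bash
python3 -m creep '[[[0,0.4,7,0],[0,0,7,0],[0,0,7,0],[0,0,3,0],[0,0,0,0]]]'
python3 -m creep '[[[0,0,2,0],[0,0,0,0],[0,0,0,0]]]'
python3 -m creep '[[[0,0,1.5,0],[0,0,0,0],[0,0,0,0]]]'
python3 -m creep '[[[0,0,0.7,0],[0,0,0,0],[0,0,0,0]]]'
```

```text
time: 52.25
tool_pos: [0.4244, -0.086, 0.1421]
ee_rot: [-3.141, -0.0, 1.572]
wrist_force: [-0.1, -0.1, -1.1]
width: 0.0243
time: 52.62
tool_pos: [0.4247, -0.0861, 0.1406]
ee_rot: [3.141, 0.0, 1.572]
wrist_force: [-0.1, -0.1, -1.4]
width: 0.0247
time: 53.0
tool_pos: [0.4246, -0.0861, 0.139]
ee_rot: [3.141, 0.0, 1.572]
wrist_force: [-0.1, 0.3, -1.7]
width: 0.0245
time: 53.38
tool_pos: [0.4246, -0.0861, 0.1389]
ee_rot: [3.141, 0.0, 1.572]
wrist_force: [-2.4, 0.6, 4.7]
width: 0.0249
```

```bash
python3 -m creep '[[[0,0,0,0],[0,0,0,0],[0,0,0,0]]]' 0.5
python3 -m creep '[[[0,0,-15,0],[0,0,-35,0],[0,0,-45,0],[0,0,-45,0],[-15,5,-45,0],[-35,10,-20,0],[-40,10,0,0],[-10,5,0,0]]]'
python3 -m creep '[[[0,0,0,0],[0,0,0,0],[0,0,0,0]]]'
python3 wl.py w12.png
python3 - <<'E'
from h import *
s=dict(np.load('last_w12.png.npz'));t=snapshot('top');save(t,'top1.png')
for n,s in(('w',s),('t',t)):
    W=cloud(s);z=W[...,2]
    for k,a,b,x,y,h in [('b0',.15,.175,.4256,-.0857,.158),('b1',.15,.175,.4482,-.0074,.158),('b3',.15,.175,.5045,-.1083,.158),('drift',.176,.2,.4247,-.309,.182)]:
        m=(z>a)&(z<b)&(np.hypot(W[...,0]-x,W[...,1]-y)<.03); v,u=np.where(m); print(n,k,m.sum(),np.nanmedian(z[m]).round(4),ray(s,u.mean(),v.mean(),h).round(4)) if m.sum()>3 else print(n,k,'none')
E
```

```text
time: 53.75
tool_pos: [0.4245, -0.086, 0.1379]
ee_rot: [-3.141, -0.0, 1.572]
wrist_force: [0.4, 0.5, -0.3]
width: 0.0464
time: 54.75
tool_pos: [0.455, -0.1877, 0.3439]
ee_rot: [3.141, 0.0, 1.569]
wrist_force: [-0.4, 0.9, -0.4]
width: 0.0472
time: 55.12
tool_pos: [0.4545, -0.185, 0.3437]
ee_rot: [3.141, 0.0, 1.573]
wrist_force: [-0.1, 0.3, 0.6]
width: 0.0471
tcp [ 0.4545 -0.1851  0.3436] [3.141 0.    1.573] cam [ 0.4552 -0.0992  0.5223] fwd [ 0.001 -0.289 -0.957] right [1.    0.003 0.   ] 311.7641022251456 256.58312325557296 192.52297269576226
w b0 426 0.157 [ 0.4257 -0.0869  0.158 ]
w b1 457 0.1569 [ 0.4483 -0.0112  0.158 ]
w b3 414 0.157 [ 0.5039 -0.1093  0.158 ]
w drift 233 0.1813 [ 0.4249 -0.3078  0.182 ]
t b0 73 0.1581 [ 0.4249 -0.088   0.158 ]
t b1 78 0.1577 [ 0.4477 -0.0098  0.158 ]
t b3 74 0.1574 [ 0.5038 -0.1106  0.158 ]
t drift none
```

View pics/w12.png

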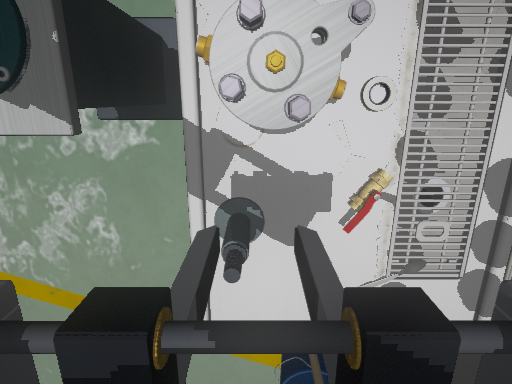

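```bash
python3 -c "
from h import *
s=snapshot('scene');i=s['color'][110:300,130:370];cv2.imwrite('pics/sc1.png',cv2.cvtColor(cv2.resize(i,None,fx=3.2,fy=3.1,interpolation=2),cv2.COLOR_RGB2BGR))"
```

```text
(no output)
```

View pics/sc1.png

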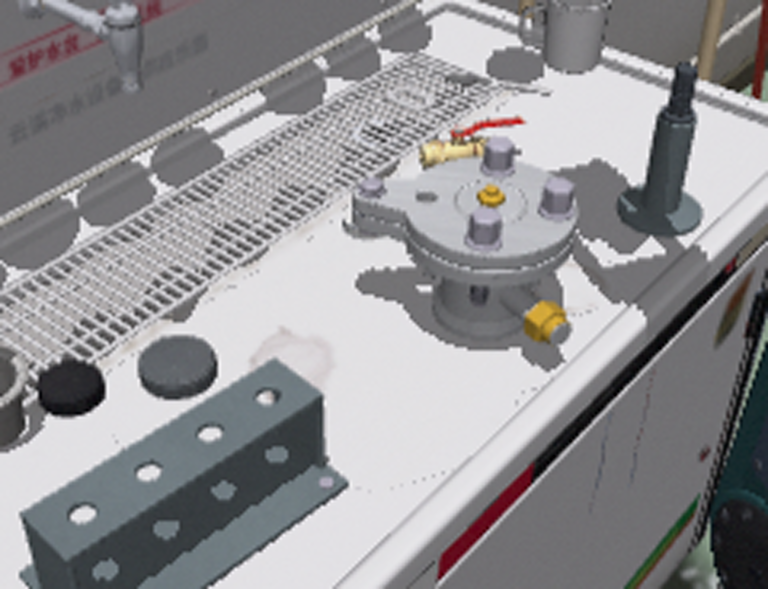

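Three bolts sit flat on the cover ((231,88), (299,107), (250,12) in the wrist view), the drift stands in its holder with its top at (233,270), and the rack is empty.

```bash
python3 -c "
from bench import ticket; ticket.close_job()"
```

```text
the job is handed in; nothing more can be done
```

The job is done and handed in after about 55 s of robot time. All three bolts from the rack are fitted in holes 0, 1 and 3 (hole 2 stays empty), and the drift is back in its holder.

- **Lining up:** The cover was about 0.044 rad short. I pushed the drift through hole 0 until its collar was on the cover. Hole 1 of the cover then measured within 0.2 mm of the in-line position I had worked out. Hole 3 measured about 1.3 mm off in x, but its bolt still went in without resistance.
- **Bolts:** I put bolts home in holes 1 and 3 while the drift was still in. Then I drew the drift and put the last bolt in hole 0. I stood the drift in its holder before fitting that bolt, because the gripper had to be free.
- **Holder:** It had been knocked about 36 mm aside while I worked. I found its new place with the wrist camera and put the drift there.
- **Last checks:** All three heads measured 157 to 158 mm high, against 158 mm when flat on the cover. The drift's top was at 181 mm, against 182 mm with the collar on the rim, and it stood upright in the scene picture. I never touched the valve, tape or grey cap, and a quick look showed nothing out of place. The highest force I read was about 10 N.
- **One check failed:** The final top-camera reading of the drift came back empty, most likely because the gripper was in the way. The wrist and scene cameras both showed the drift in place.

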